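# Bring the spouted jar to the front of the spice carousel and hold it there

### The arm

A 6-joint arm with a two-finger parallel gripper is mounted at the origin on a cart in front of the work surface, level with it; the furniture and walls round the work are solid. World frame = base frame: x ahead of the robot, y to its left, z up, the work surface at z = 0. Lengths are in m, angles in rad, forces in N, time in s.
With the tool pointing down it reaches from about 0.3 to 0.875 m from the base axis. Payload 6.4 kg.
Tool frame: the origin (TCP) lies between the finger pads, 19 mm behind the fingertips; this is the grasp point; z points along the fingers, y is the line along which they close (so a half turn about z gives the same grasp; the last joint's range is limited). The gripper opens to 85 mm and grips with 20 to 120 N. Pads are 22 mm wide; open, the fingers measure 114 mm over their backs; the gripper's body (76 mm by 85 mm) begins 54 mm behind the grasp point. The pads swing forward as they close: fully open they stand 13 mm farther back than shut.
Start: joints at [0.939, 0.181, 1.607, -0, 1.354, -0.206], TCP at [0.237, 0.524, 0.25] pointing down, gripper open.
Joint ranges: [-2.99, 2.99], [-0.89, 2.07], [0.3, 2.58], [-1.14, 4.28], [0, 2.63], [-3.12, 3.12]. Speed limits (rad/s): [2.57, 2.57, 3.01, 3.14, 3.14, 3.14].

### API

Orientations are given as a unit quaternion [w, x, y, z].
In Python, from bench import ctrl gives the robot as it stands. The module is installed in compiled form; this text tells all that it offers.
- The arm moves only by the tool move_arm, never from a script. Its argument "plan" is one flat list of numbers, 6 for each row, row after row: the shift along the world's x, y, z in units of 50 mm (1.0 is 50 mm), then the turn, a rotation vector about the world's x, y, z in rad. A call has 1 to 10 rows; each row is the pose to reach, as a shift and turn from the pose commanded when the call began; what a row does not reach only later rows make up. A row lasts 1/8 s, in which the tool goes at most 62.5 mm and 10.7 degrees, less where a joint would pass 70% of its speed; a pose out of reach is approached as far as the arm can. A call with a gripper value outside its range is refused whole. "grip" is the finger opening in mm, from 0 to 85.4, set as the call begins (left out, the last holds). The fingers move at their own pace and stop on an object; the grip force is fixed at half the most. Time passes only in rows, so rows that repeat a pose let the fingers close. It gives the time, the measured TCP pose, the force, the opening and the grip force at its end, in the units of the state.
- ctrl.get_obs(): the state, without advancing time (a new reading comes with each control period).
- ctrl.camera(name): name is "scene" or "side" or "wrist"; returns a dict with "pixels" (384x512x3 uint8, red, green, blue), "fx", "fy", "cx", "cy" (pixels), "dist_coeffs" ([k1, k2, p1, p2, k3] as OpenCV has them; the pictures are not rectified), "origin" and "attitude" of the camera in the world. Camera axes: x right, y down, z forward; pixel columns grow to the right and rows downward; lengths in m; the calibration is good to about 2 mm. A picture is of the moment at which its call begins. There is no depth.
- ctrl.hand_in(): hands the job in; it is judged then, once.
The state is a dict: "time_s": time; "q": joint angles; "dq": joint speeds; "joint_efforts": joint torques, N m; "eef_pos": TCP position; "eef_rot": TCP orientation; "wrist_force": force on the tool from outside, world axes, zero at the start; "torque": the same for the moment, N m; "opening": opening from 0.0 (shut) to 1.0 (fully open); "grasp_force": force on a finger pad.
Only numpy, scipy, OpenCV 4.12 (cv2) and the standard library are available. Lean on these libraries where they do the work, as an engineer would, in place of code of your own. Each camera call takes 0.05 s, during which the arm holds its last target. There are 200 camera calls.

### The job

Get the spouted spice jar ready for the cook: twist it in its seat until its spout points straight outward from the carousel's centre, and turn the carousel until that jar stands right at the fixed front pointer with the spout toward the pointer. Finish while gripping the centre handle, keeping the carousel still (do not let go at the end). All three containers stay standing in their seats the whole time, and the two sauce bottles and the kitchen timer nearby are left alone.

Things in the scene. Friction and masses are not known exactly. Their poses are not given: they have to be found in the camera images.
- foot: The carousel's fixed black round foot (232 mm across, 18 mm high); its place and yaw vary. Origin: centre of its underside, on the turning axis. Its own -x is the carousel's FRONT: there a flat tongue sticks out to 162 mm from the axis and carries the front pointer, a slim upright steel blade 152 mm from the axis (8 mm wide, top 49 mm above the table).
- carousel (a joint): Angle (rad, counter-clockwise from above) of the turning plate; 0 at every start. Aluminium disc 264 mm across, top 34 mm above the table. Turns both ways, a full turn and more, light friction (0.03 N m), no spring or detents. Carries three ring seats (24 mm high) 100 mm from the axis, 120 degrees apart, each with a container, and a centre column of 20 mm diameter with the handle.
- handle: The centre handle: a black upright bar 46 mm long (its own x), 14 mm thick (y), 30 mm high, fixed on the centre column, so it turns with the plate. Origin: middle of its underside, 140 mm above the table on the turning axis; top at 170 mm. Its +x points to the shaker's seat, its -x midway between the two jars.
- handle_grip (a point): Middle of the centre handle's bar, 155 mm above the table on the turning axis; axes as handle.
- spout_jar: The spouted jar: white body 52 mm across, black ribbed cap 42 mm across (58 to 100 mm above the underside, fixed), and a short black spout on one side of the body, along its own -x; no other container has one. 0.22 kg. Origin: centre of its underside, 34 mm above the table. Loose in its ring seat (2 mm play); twists there when gripped by the cap. Starts left or right of the front.
- spout_tip (a point): Mouth of the spout, 46 mm from the jar's axis and 55 mm above its underside; the spout's top is at about 60 mm.
- plain_jar: Jar of the same size and look without a spout, in the other seat near the front. Origin: centre of its underside, 34 mm above the table.
- shaker: Salt shaker, 44 mm diameter, 90 mm high, clear with a grey top, in the third seat. Origin: centre of its underside, 34 mm above the table.
- grey_bottle: Bystander: dark squeeze bottle with a cone cap, 55 mm diameter, 198 mm high, standing left of the carousel. Origin: centre of its underside.
- slim_bottle: Bystander: pale slim squeeze bottle, 41 mm diameter, 178 mm high, standing left of the carousel. Origin: centre of its underside.
- timer: Bystander: round kitchen timer, 56 mm across, 37 mm high, right of the carousel. Origin: centre of its underside.
Things that resemble listed ones, but are neither listed nor needed, are in the scene too. What is shaped like the plain_jar but red is not meant.

How it is judged:
By the outcome, as a careful person would: the job done as asked, in the order asked, and still so for the second after the job is handed in, while the arm keeps its last pose, push and grip.
It also fails if it takes over 42 s, if anything falls off the work surface, if the arm or the gripper's body presses on something with over 40 N, if the wrist force passes 120 N, or if a joint passes its speed limit or range.

## Working session

There is one attempt and no reset: what is moved stays moved. The work goes in short steps, Python scripts to look and compute and a tool call to move; the robot and the scene stay as the last step left them, time stands still between calls to the robot, and variables do not carry over. Pictures are saved under pics/ and viewed, at most 10 in all, crops included, and the job is handed in when it is done.

Besides the shell and the picture viewer there is one more tool, called as a command line: name --argument value ..., lists and objects as JSON in quotes. move_arm: Moves the arm, as the interface text tells. Its arguments: {"type":"object","properties":{"plan":{"type":"array"},"grip":{"type":"number"}},"required":["plan"]}

```bash
mkdir -p pics
cat > h.py <<'E'
import numpy as np, cv2
from bench import ctrl
from scipy.spatial.transform import Rotation as R
def cam(n):
    c=ctrl.camera(n)
    a=np.array(c["attitude"],float)
    c["R"]=a if a.shape==(3,3) else R.from_quat([a[1],a[2],a[3],a[0]]).as_matrix()
    c["K"]=np.array([[c["fx"],0,c["cx"]],[0,c["fy"],c["cy"]],[0,0,1.]]); c["D"]=np.array(c["dist_coeffs"],float); c["o"]=np.array(c["origin"],float)
    return c
def ray(c,uv):
    p=cv2.undistortPoints(np.array([[uv]],float),c["K"],c["D"])[0,0]
    return c["R"]@np.array([p[0],p[1],1.])
def at(c,uv,z):
    d=ray(c,uv); return c["o"]+d*(z-c["o"][2])/d[2]
def proj(c,P):
    P=np.atleast_2d(np.array(P,float)); q=(P-c["o"])@c["R"]
    return cv2.projectPoints(q,np.zeros(3),np.zeros(3),c["K"],c["D"])[0][:,0]
def save(c,f,crop=None,s=1):
    im=c["pixels"][:,:,::-1]
    if crop: x0,y0,x1,y1=crop; im=im[y0:y1,x0:x1]
    cv2.imwrite("pics/"+f,cv2.resize(np.ascontiguousarray(im),None,fx=s,fy=s,interpolation=cv2.INTER_CUBIC))
E
python3 - <<'E'
from h import *
import pickle
for n in ("scene","side"):
    c=cam(n); save(c,n+"0.png",None,1.5); print(n,c["o"],c["R"][:,2],c["fx"])
    pickle.dump(c,open(n+"0.pkl","wb"))
print(ctrl.get_obs())
E
```

```text
scene [-0.10976569 -0.44464085  1.15776405] [ 0.48078636  0.42270192 -0.76822364] 439.87696911574204
side [ 0.59343635 -0.85616783  0.56154135] [-0.0655814   0.9061315  -0.41788131] 387.0275278984224
{'time_s': 0.1, 'q': array([ 9.38698519e-01,  1.81492187e-01,  1.60788451e+00,  9.20598418e-06,
        1.35380449e+00, -2.06293501e-01]), 'dq': array([-0.00208018, -0.00412031,  0.00065984,  0.00149133, -0.00012753,
       -0.00080756]), 'joint_efforts': array([-4.24403152e-04, -4.45878518e+01, -3.52240777e+01, -3.94207564e-04,
        4.22329569e-03,  8.45436404e-06]), 'eef_pos': array([0.23720722, 0.52328859, 0.24917127]), 'eef_rot': array([-3.27392474e-04,  2.11298319e-01,  9.77421296e-01, -7.23667661e-04]), 'wrist_force': array([-0.21244567,  0.73831205,  0.57072221]), 'torque': array([-0.036554  , -0.0227545 ,  0.02233761]), 'grasp_force': 0.0, 'opening': 1.003072011454986}
```

View pics/scene0.png

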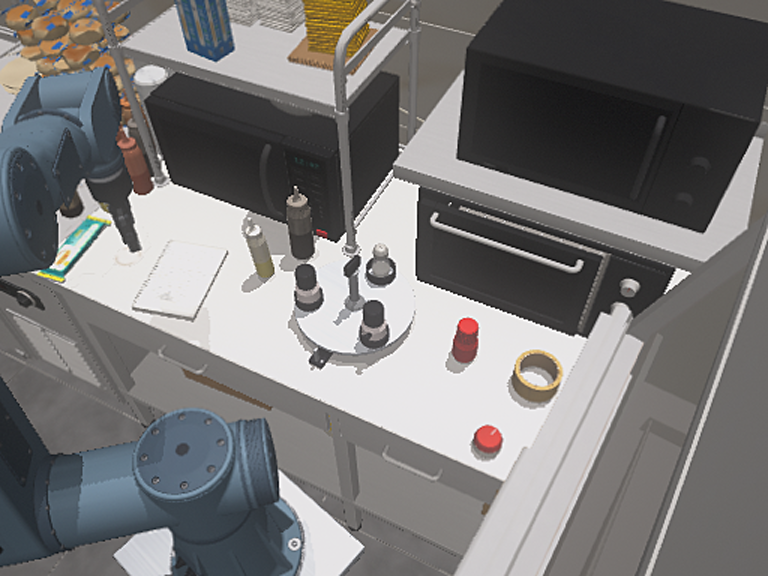

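View pics/side0.png

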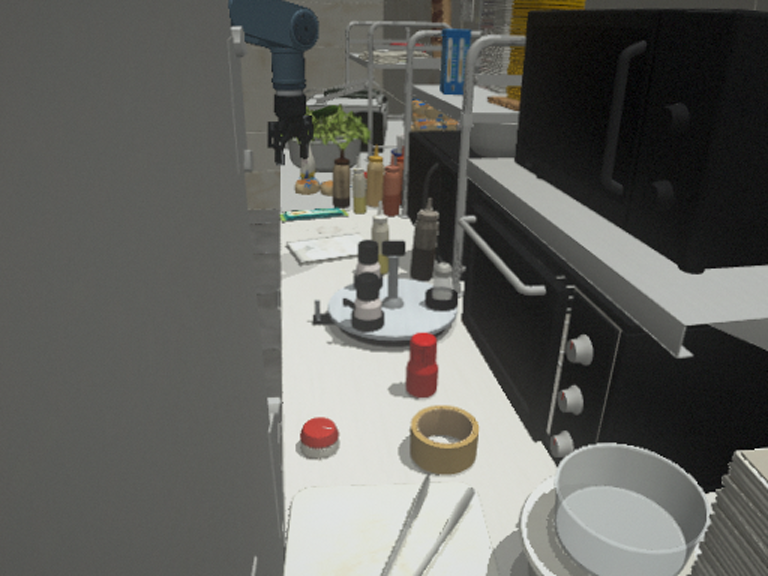

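Scene picture (1.5x): the carousel is at about (355,305), the pointer tongue at (320,355), the handle at (352,265), two dark-capped jars at (308,285) and (374,325), the shaker at (380,262), a red look-alike at (466,340) and the timer at (488,438). The side picture shows a small black stub at (349,302) left of the nearer jar. Candidates for the spouted jar are scene (308,285), scene (374,325) and the red jar at (466,340), which is excluded. I'll check with a close crop.

Run:
```python
from h import *
import pickle
c=pickle.load(open("scene0.pkl","rb")); s=pickle.load(open("side0.pkl","rb"))
a=cv2.resize(np.ascontiguousarray(c["pixels"][155:255,185:285,::-1]),None,fx=5.9,fy=5.9,interpolation=cv2.INTER_CUBIC)
cv2.imwrite("pics/sc.png",a)
b=cv2.resize(np.ascontiguousarray(s["pixels"][150:240,200:315,::-1]),None,fx=6.5,fy=6.5,interpolation=cv2.INTER_CUBIC)
cv2.imwrite("pics/sd.png",b)
```

```text
(no output)
```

View pics/sc.png

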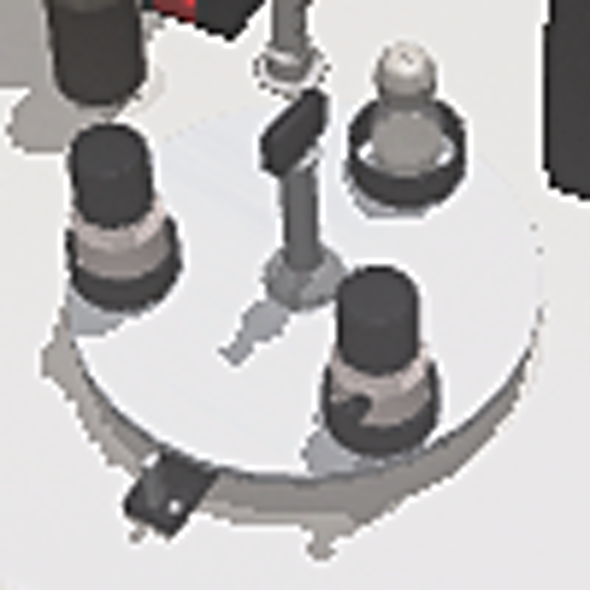

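View pics/sd.png

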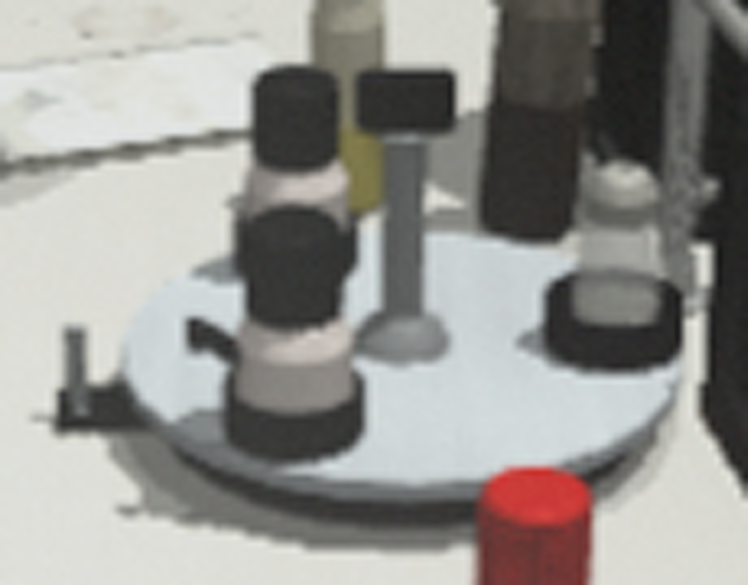

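The crops settle it. The nearer, right-hand jar (scene crop cap (378,297), side crop cap (294,226)) carries the black spout: tip at about (350,408) in the scene crop and (192,332) in the side crop. The other jar shows none. Next I'll fit the carousel pose and the spout direction.

```bash
cat > fit.py <<'E'
from h import *
import pickle
from scipy.optimize import least_squares
c=pickle.load(open("scene0.pkl","rb")); s=pickle.load(open("side0.pkl","rb"))
S=lambda u,v:(185+u/5.9,155+v/5.9); D=lambda u,v:(200+u/6.5,150+v/6.5)
a60=np.pi/3
def loc(r,ang,z): return (r*np.cos(ang),r*np.sin(ang),z)
Rj=loc(.1,np.pi+a60,.134); Lj=loc(.1,np.pi-a60,.134)
obs=[(c,S(378,297),Rj),(c,S(111,153),Lj),(s,D(294,226),Rj),(s,D(295,84),Lj),(s,D(406,102),(0,0,.155)),(c,S(295,130),(0,0,.155)),(s,D(75,328),loc(.152,np.pi,.049)),(s,D(621,166),loc(.1,0,.122)),(c,S(405,60),loc(.1,0,.122))]
def W(p,l): 
    cy,sy=np.cos(p[2]),np.sin(p[2]); return (p[0]+cy*l[0]-sy*l[1],p[1]+sy*l[0]+cy*l[1],l[2])
f=lambda p:np.concatenate([proj(k,W(p,l))[0]-np.array(uv) for k,uv,l in obs])
r=least_squares(f,[.6,0,0],loss="soft_l1"); p=r.x
print(p,np.degrees(p[2])); print(f(p).reshape(-1,2).round(1))
for n,l in (("R",Rj),("L",Lj),("pointer",loc(.152,np.pi,.049)),("shaker",loc(.1,0,.12))): print(n,np.round(W(p,l),4))
J=np.array(W(p,Rj))[:2]
for k,uv in ((c,S(352,407)),(s,D(196,330))):
    t=at(k,uv,.034+.055)[:2]; d=t-J; print("spout",t,np.hypot(*d),np.degrees(np.arctan2(d[1],d[0])))
g=lambda t:np.concatenate([proj(k,(J[0]+.046*np.cos(t[0]),J[1]+.046*np.sin(t[0]),.089))[0]-np.array(uv) for k,uv in ((c,S(352,407)),(s,D(196,330)))])
r=least_squares(g,[np.pi]); print(np.degrees(r.x),r.fun)
o=J-p[:2]; print("outward",np.degrees(np.arctan2(o[1],o[0])))
E
python3 fit.py
```

```text
[0.51287366 0.19481272 0.13342699] 7.644803359617704
[[ 1.1 -1. ]
 [-0.  -0.7]
 [-0.2 -0.3]
 [-0.9 -0.8]
 [-0.6  0.1]
 [ 0.7 -0. ]
 [-0.7 -1.7]
 [-0.2  0.6]
 [ 0.4 -0.8]]
R [0.4748 0.1023 0.134 ]
L [0.4518 0.274  0.134 ]
pointer [0.3622 0.1746 0.049 ]
shaker [0.612  0.2081 0.12  ]
spout [0.43443957 0.08942955] 0.042408573586197165 -162.292646283237
spout [0.43530463 0.08836574] 0.04192750355709882 -160.54795505249967
[199.31868264] [-0.10084328  1.04336751 -1.46721835  0.12649569]
outward -112.35519664038233
```

Candidate check: spouted jar = right-hand jar (0.475, 0.102). The fit residuals are about 1 px and the spout radius comes out at 42 mm against the given 46. The spout points at about 199° and outward is 247.6°, so it needs a twist of about +48°, then the carousel turned -60°. Moving above the jar with the jaw line at about 49°.

move_arm --plan '[0.53,-0.94,0,0,0,-0.033,1.06,-1.87,0,0,0,-0.066,1.59,-2.81,0,0,0,-0.1,2.12,-3.74,0,0,0,-0.13,2.65,-4.68,0,0,0,-0.165,3.17,-5.61,0,0,0,-0.2,3.7,-6.55,0,0,0,-0.23,4.23,-7.48,0,0,0,-0.265,4.76,-8.42,0,0,0,-0.3,4.76,-8.42,0,0,0,-0.3]' --grip 85

```text
time_s: 1.35
eef_pos: [0.4767, 0.0996, 0.2497]
eef_rot: [-0.0, 0.357, 0.934, -0.0]
wrist_force: [-0.4, 1.0, -0.2]
opening: 0.997
grasp_force: 0.0
```

Run:
```python
from h import *
import pickle
c=cam("wrist"); pickle.dump(c,open("w1.pkl","wb")); save(c,"w1.png",None,1.5); print(c["o"],c["R"][:,2],c["fx"])
o=ctrl.get_obs(); print(o["time_s"],o["eef_pos"],o["eef_rot"],o["q"])
print(proj(c,[(.4748,.1023,.134),(.5129,.1948,.170),(.434,.089,.089)])*1.5)
```

```text
[0.41419809 0.15670391 0.37294472] [ 0.24260277 -0.21789388 -0.94533917] 291.4123247816646
1.4 [0.47573623 0.101347   0.24951483] [-5.66857765e-04  3.56562058e-01  9.34271466e-01 -7.14672923e-05] [-3.48671320e-02 -1.98187449e-02  1.82322606e+00  2.38189003e-04
  1.33930427e+00 -8.76547136e-01]
[[382.30351677 291.01128074]
 [580.88558955 249.12343445]
 [325.99618975 238.03838254]]
```

View pics/w1.png

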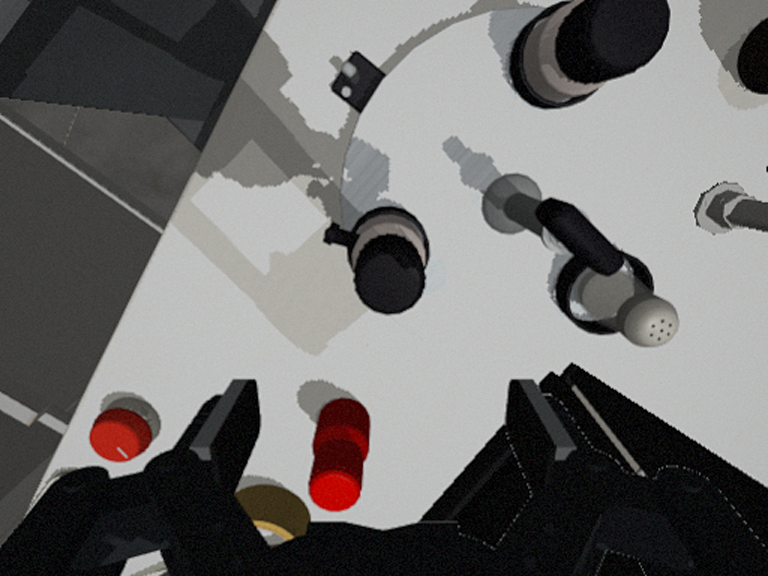

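The wrist picture shows the spouted cap at about (390,280), the spout to its left at (330,234), the handle at (581,236) and the pointer at (350,75). The predictions are off by about 12 px, possibly because the arm was still settling. I'll retake it at rest with the predictions overlaid.

Run:
```python
from h import *
import pickle
c=cam("wrist"); pickle.dump(c,open("w2.pkl","wb"))
o=ctrl.get_obs(); print(o["time_s"],o["eef_pos"],o["eef_rot"],c["o"])
im=np.ascontiguousarray(c["pixels"][:,:,::-1]); x0,y0,s=205,0,3
x1,y1=465,200
im=cv2.resize(im[y0:y1,x0:x1],None,fx=s,fy=s,interpolation=cv2.INTER_CUBIC)
def dr(P,col):
    q=(proj(c,P)-[x0,y0])*s
    cv2.polylines(im,[np.round(q).astype(int)],True,col,1)
t=np.linspace(0,2*np.pi,40)
for z,r in ((.134,.021),(.092,.021)): dr([(.4748+r*np.cos(a),.1023+r*np.sin(a),z) for a in t],(0,255,0))
y=.1334
dr([(.5129+a*np.cos(y)-b*np.sin(y),.1948+a*np.sin(y)+b*np.cos(y),.17) for a,b in ((.023,.007),(-.023,.007),(-.023,-.007),(.023,-.007))],(0,0,255))
dr([(.4748,.1023,.089),(.4748+.046*np.cos(3.479),.1023+.046*np.sin(3.479),.089)],(255,0,255))
dr([(.3622,.1746,.049),(.3622,.1746,.018)],(0,0,255))
cv2.imwrite("pics/w2.png",im)
```

```text
1.45 [0.4751639  0.10242488 0.24949626] [-7.09796295e-04  3.55649924e-01  9.34618974e-01 -3.66033077e-05] [0.41320244 0.15814864 0.37288074]
```

View pics/w2.png

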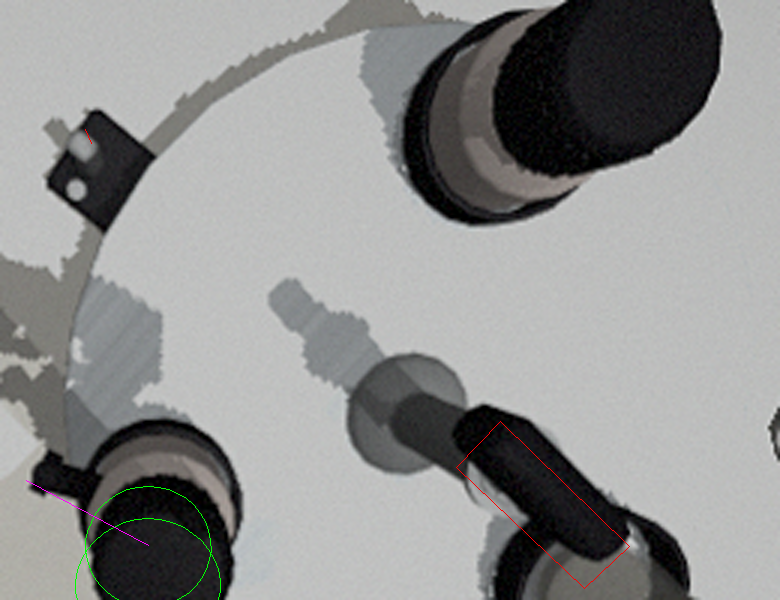

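The overlay matches in yaw, but the cap and handle sit a few mm to the right of and above the prediction, which is camera calibration error. I'll fit the cap's top circle numerically and solve all three cameras together with small per-camera offsets.

Run:
```python
from h import *
import pickle
c=pickle.load(open("w2.pkl","rb"))
g=cv2.cvtColor(c["pixels"],cv2.COLOR_RGB2GRAY)
m=(cv2.GaussianBlur(g,(3,3),0)<70).astype(np.uint8)
n,l,st,ce=cv2.connectedComponentsWithStats(m)
for (u,v) in ((258,195),(420,22),(385,160),(238,58)):
    print((u,v),st[l[v,u]])
k=l[195,258]; ct=max(cv2.findContours((l==k).astype(np.uint8),0,1)[0],key=len)[:,0]
b=ct[:,1].max(); q=ct[ct[:,1]>b-24]; q=q.astype(float)
A=np.c_[2*q,np.ones(len(q))]; s=np.linalg.lstsq(A,(q**2).sum(1),rcond=None)[0]; print("cap circle",s[:2],np.sqrt(s[2]+s[0]**2+s[1]**2))
pc=proj(c,[(.4748+.021*np.cos(a),.1023+.021*np.sin(a),.134) for a in np.linspace(0,6.28,60)]); print("pred",pc.mean(0),np.ptp(pc,axis=0)/2)
print("TCP axis",proj(c,[(.47516,.10242,z) for z in (.25,.134)]))
# fingers: row-wise dark extents inner edges
for v in (262,270,280): 
    r=g[v]; print(v,[i for i in range(100,400) if (r[i]<90)!=(r[i-1]<90)])
print("imgx world",c["R"][:,0],"imgy",c["R"][:,1])
# handle: min area rect of its dark bit
k=l[160,385]; hh=max(cv2.findContours((l==k).astype(np.uint8),0,1)[0],key=len); print(cv2.minAreaRect(hh))
```

```text
(258, 195) [ 235  158   48   54 2002]
(420, 22) [ 369    0   76   59 3571]
(385, 160) [ 323  128  113   97 3141]
(238, 58) [221  37  36  40 666]
cap circle [258.68320299 187.69198167] 22.868026536945266
pred [254.44206087 196.2200025 ] [24.19914464 22.85715746]
TCP axis [[254.23036096 274.14939182]
 [254.56613373 196.4581736 ]]
262 [150, 172, 339, 366, 367, 382, 385]
270 [135, 173, 217, 240, 338, 388, 392]
280 [101, 103, 106, 128, 174, 211, 246, 337, 396, 399]
imgx world [ 6.65472668e-01  7.46422038e-01 -5.18690545e-04] imgy [ 0.70603698 -0.62924158  0.32491047]
((373.81146240234375, 171.42623901367188), (130.59762573242188, 58.7689323425293), 39.80556869506836)
```

```bash
cat > fit2.py <<'E'
from fit import *
w=pickle.load(open("w2.pkl","rb")); X=lambda u,v:(205+u/3,v/3)
wo=[(w,(258.7,187.7),Rj),(w,X(644,72),Lj),(w,X(549,487),(0,0,.17)),(w,X(78,143),loc(.152,np.pi,.045)),(w,X(408,412),(0,0,.036))]
def fw(p): return np.concatenate([proj(k,W(p,l))[0]-np.array(uv) for k,uv,l in wo])
r=least_squares(fw,p,loss="soft_l1"); print("wrist only",r.x,"\n",fw(r.x).reshape(-1,2).round(1))
def moved(k,o):
    k=dict(k); k["o"]=k["o"]+o[:3]; k["R"]=R.from_rotvec(o[3:]).as_matrix()@k["R"]; return k
def full(v):
    ks={id(k):moved(k,v[3+6*i:9+6*i]) for i,k in enumerate((c,s,w))}
    e=[(proj(ks[id(k)],W(v,l))[0]-np.array(uv))/.8 for k,uv,l in obs+wo]
    return np.concatenate(e+[np.tile([1/.002]*3+[1/.006]*3,3)*v[3:]])
r=least_squares(full,np.r_[p,np.zeros(18)],loss="soft_l1"); print("joint",r.x[:3],np.degrees(r.x[2])); print(r.x[3:].reshape(3,6).round(4)); print((full(r.x)[:28]*.8).reshape(-1,2).round(1))
print("R jar",W(r.x,Rj))
E
python3 fit2.py
```

```text
[0.51287366 0.19481272 0.13342699] 7.644803359617704
[[ 1.1 -1. ]
 [-0.  -0.7]
 [-0.2 -0.3]
 [-0.9 -0.8]
 [-0.6  0.1]
 [ 0.7 -0. ]
 [-0.7 -1.7]
 [-0.2  0.6]
 [ 0.4 -0.8]]
R [0.4748 0.1023 0.134 ]
L [0.4518 0.274  0.134 ]
pointer [0.3622 0.1746 0.049 ]
shaker [0.612  0.2081 0.12  ]
spout [0.43443957 0.08942955] 0.042408573586197165 -162.292646283237
spout [0.43530463 0.08836574] 0.04192750355709882 -160.54795505249967
[199.31868264] [-0.10084328  1.04336751 -1.46721835  0.12649569]
outward -112.35519664038233
wrist only [0.51263104 0.20006127 0.12068431] 
 [[-0.6  3.2]
 [-1.6 -5. ]
 [ 4.2  1.6]
 [ 7.5 -9.6]
 [-0.9  0.4]]
joint [0.51330622 0.19961724 0.12136128] 6.9534892862454925
[[ 0.0001  0.0002  0.0002  0.003  -0.0016  0.0002]
 [-0.      0.0001  0.0001  0.002   0.0038 -0.001 ]
 [-0.     -0.0003  0.0075 -0.0012  0.0018  0.0012]]
[[ 0.1 -0.3]
 [-0.5 -0.4]
 [-0.  -0.1]
 [-0.2 -0.4]
 [-0.2  0.5]
 [ 0.1  0.6]
 [ 0.1 -1.5]
 [ 0.2  1. ]
 [ 0.1  0. ]
 [ 0.2  1.5]
 [-5.8 -1.2]
 [ 0.6  0.6]
 [ 8.9 -7.3]
 [-1.8  0.4]]
R jar (np.float64(0.47415839461101683), np.float64(0.10759849932095925), 0.134)
```

```bash
cat >> fit2.py <<'E'
print("----")
C,Sd,Wr=[moved(k,r.x[3+6*i:9+6*i]) for i,k in enumerate((c,s,w))]
v=r.x
def pol(n,P):
    d=P[:2]-v[:2]; print(n,P[:2].round(4),"r %.4f ang %.1f"%(np.hypot(*d),np.degrees(np.arctan2(d[1],d[0]))%360))
print("front by plate",187+0*v[2],np.degrees(v[2])+180)
pol("side blade top",at(Sd,D(75,328),.049)); pol("side blade base",at(Sd,D(80,412),.012))
for n,q in (("grey",(155,478)),("glint",(175,506)),("end1",(126,500)),("end2",(172,535))):
    for z in (.049,.012): pol("scene %s z%.3f"%(n,z),at(C,S(*q),z))
for n,q in (("grey",(80,142)),("glint",(75,190)),("c1",(97,110)),("c2",(47,183)),("c3",(155,155)),("c4",(103,230))):
    for z in (.049,.012): pol("wrist %s z%.3f"%(n,z),at(w,X(*q),z))
pol("wrist L",at(w,X(644,72),.134)); pol("wrist R",at(w,(258.7,187.7),.134)); pol("w handle",at(w,X(549,487),.17)); pol("w col",at(w,X(408,412),.036))
E
python3 fit2.py | sed -n '/----/,$p'
```

```text
----
front by plate 187.0 186.95348928624549
side blade top [0.3642 0.1713] r 0.1518 ang 190.8
side blade base [0.3675 0.1586] r 0.1515 ang 195.7
scene grey z0.049 [0.3585 0.1611] r 0.1595 ang 194.0
scene grey z0.012 [0.3742 0.1813] r 0.1404 ang 187.5
scene glint z0.049 [0.353  0.1412] r 0.1706 ang 200.0
scene glint z0.012 [0.3685 0.1607] r 0.1500 ang 195.0
scene end1 z0.049 [0.3393 0.1627] r 0.1779 ang 192.0
scene end1 z0.012 [0.3542 0.183 ] r 0.1599 ang 186.0
scene end2 z0.049 [0.3396 0.13  ] r 0.1871 ang 201.8
scene end2 z0.012 [0.3546 0.1492] r 0.1665 ang 197.6
wrist grey z0.049 [0.3639 0.1708] r 0.1521 ang 190.9
wrist grey z0.012 [0.3583 0.1722] r 0.1574 ang 190.0
wrist glint z0.049 [0.3735 0.1594] r 0.1455 ang 196.0
wrist glint z0.012 [0.369  0.1596] r 0.1498 ang 195.5
wrist c1 z0.049 [0.3607 0.1815] r 0.1537 ang 186.8
wrist c1 z0.012 [0.3547 0.1841] r 0.1593 ang 185.6
wrist c2 z0.049 [0.3656 0.1539] r 0.1546 ang 197.2
wrist c2 z0.012 [0.3602 0.1534] r 0.1600 ang 196.8
wrist c3 z0.049 [0.3835 0.1868] r 0.1304 ang 185.6
wrist c3 z0.012 [0.3801 0.1901] r 0.1335 ang 184.1
wrist c4 z0.049 [0.3891 0.158 ] r 0.1310 ang 198.5
wrist c4 z0.012 [0.3863 0.158 ] r 0.1336 ang 198.2
wrist L [0.4561 0.2792] r 0.0980 ang 125.7
wrist R [0.4716 0.1104] r 0.0985 ang 244.9
w handle [0.5096 0.1985] r 0.0038 ang 197.0
w col [0.5129 0.2011] r 0.0016 ang 104.4
```

The pointer (side and wrist agree: r=152 mm, 190.8°) isn't midway between the jars, so the plate's yaw and the foot's yaw differ. I'll refit with a separate foot yaw.

```bash
cat > fit3.py <<'E'
from fit2 import *
print("=====")
B=(c,s,w)
A=[o for o in obs+wo if o[2][:2]!=loc(.152,np.pi,0)[:2]]
F=[(s,D(75,328),(-.152,0,.049)),(w,X(79,142),(-.152,0,.047))]
sp=[(c,S(352,407)),(s,D(196,330)),(w,X(38,474))]
def full(v):  # x,y,plate yaw,foot yaw,spout angle,cams
    ks={id(k):moved(k,v[5+6*i:11+6*i]) for i,k in enumerate(B)}
    e=[proj(ks[id(k)],W(v,l))[0]-np.array(uv) for k,uv,l in A]
    e+=[proj(ks[id(k)],W((v[0],v[1],v[3]),l))[0]-np.array(uv) for k,uv,l in F]
    J=W(v,Rj); e+=[proj(ks[id(k)],(J[0]+.045*np.cos(v[4]),J[1]+.045*np.sin(v[4]),.089))[0]-np.array(uv) for k,uv in sp]
    return np.concatenate([x/.8 for x in e]+[np.tile([1/.002]*3+[1/.004]*3,3)*v[5:]])
r=least_squares(full,np.r_[p,p[2],3.48,np.zeros(18)],loss="soft_l1"); v=r.x
n=len(A)+len(F)+3
print("axis",v[:2],"plate,foot,spout deg",np.degrees(v[2:5])); print(v[5:].reshape(3,6).round(4)); print((full(v)[:2*n]*.8).reshape(-1,2).round(1).tolist())
print("R jar",np.round(W(v,Rj),4),"jar ang",np.degrees(v[2])+240)
E
python3 fit3.py | sed -n '/=====/,$p'
```

```text
=====
axis [0.51385553 0.20041947] plate,foot,spout deg [  6.10516399  11.27500308 205.4959738 ]
[[ 0.      0.0002  0.0004  0.003  -0.0011 -0.0001]
 [-0.0002 -0.0001  0.0003  0.0015  0.0015 -0.0004]
 [ 0.0002 -0.0002  0.004  -0.0017 -0.001   0.0021]]
[[-0.4, -0.5], [-0.4, -1.0], [-0.3, -0.6], [0.4, -0.8], [0.0, 0.1], [0.1, 0.3], [0.4, 0.9], [0.5, -0.1], [0.1, 0.3], [-0.8, -2.8], [3.1, 0.7], [-0.9, -0.0], [0.1, -0.3], [1.6, 0.7], [0.2, 1.7], [-0.7, 0.5], [-0.7, -0.4]]
R jar [0.4733 0.109  0.134 ] jar ang 246.105163990739
```

move_arm --plan '[-0.03,0.13,-0.5,0,0,0,-0.03,0.13,-1.0,0,0,0,-0.03,0.13,-1.0,0,0,0,-0.03,0.13,-1.0,0,0,0]'

```text
time_s: 1.95
eef_pos: [0.4741, 0.11, 0.2008]
eef_rot: [0.0, 0.354, 0.935, 0.0]
wrist_force: [1.2, -0.5, 0.6]
opening: 0.997
grasp_force: 0.0
```

Run:
```python
from h import *
import pickle
c=cam("wrist"); pickle.dump(c,open("w3.pkl","wb"))
o=ctrl.get_obs(); T=o["eef_pos"]; print(o["time_s"],T,c["o"])
g=cv2.cvtColor(c["pixels"],cv2.COLOR_RGB2GRAY)
m=(cv2.GaussianBlur(g,(3,3),0)<70).astype(np.uint8)
n,l,st,ce=cv2.connectedComponentsWithStats(m)
print("TCP axis",proj(c,[(T[0],T[1],z) for z in (T[2],.134)]))
for i in range(1,n):
    if st[i][4]>300: print(st[i],ce[i].round())
for v in (262,270):
    r=g[v]; print(v,[i for i in range(100,400) if (r[i]<90)!=(r[i-1]<90)])
save(c,"w3.png",(180,60,380,260),3)
```

```text
2.0 [0.47443842 0.10980455 0.20117796] [0.41102426 0.16656202 0.32408516]
TCP axis [[253.49500724 276.70373463]
 [253.84203515 220.93055738]]
[    0     0   165    97 11468] [76. 37.]
[ 347    0   63   80 1781] [367.  47.]
[ 386    0  100   63 5051] [433.  28.]
[211  35  41  47 900] [231.  58.]
[   0   77  107   73 1559] [ 63. 117.]
[    0    92    90   213 10818] [ 30. 191.]
[ 327  136  137  122 4907] [403. 197.]
[202 153  82  44 917] [239. 171.]
[ 224  178   57   67 3026] [252. 212.]
[    0   253   512   131 36865] [263. 339.]
262 [150, 172, 339, 361]
270 [135, 173, 338, 376, 388, 394]
```

View pics/w3.png

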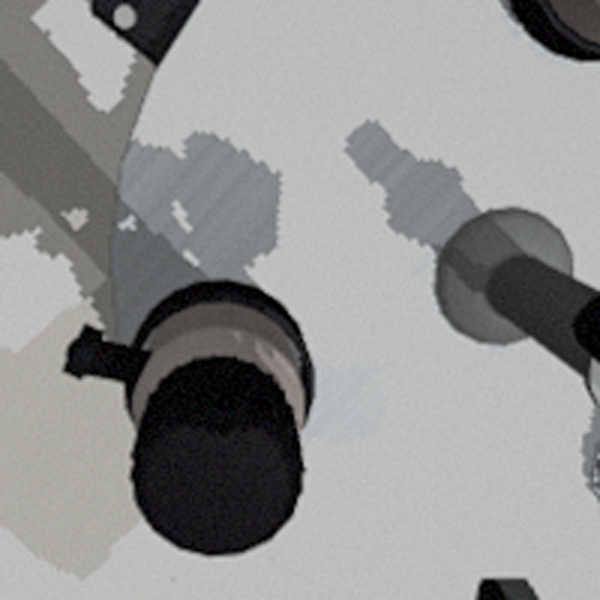

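The crop shows the cap silhouette at x 133–302 with its bottom at 555 (centre about (217,475)), and the spout mouth at about (72,357). Now the spout angle from this frame.

Run:
```python
from h import *
import pickle
c=pickle.load(open("w3.pkl","rb"))
for dz in (0,.004):
    c["o"][2]+=dz
    J=at(c,(252.5,218.4),.134)[:2]; col=at(c,(180+504/3,60+276/3),.036)[:2]
    o=J-col; print("jar",J,"col",col,"outward",np.degrees(np.arctan2(o[1],o[0]))%360,np.hypot(*o))
    for q in ((70,354),(80,357)):
        d=at(c,(180+q[0]/3,60+q[1]/3),.089)[:2]-J; print(q,np.hypot(*d),np.degrees(np.arctan2(d[1],d[0]))%360)
```

```text
jar [0.47233992 0.11038959] col [0.51310805 0.2004222 ] outward 245.63825828142052 0.09883274306984552
(70, 354) 0.04478414082671118 206.12034831700768
(80, 357) 0.04191920772357766 205.78785554994514
jar [0.47363019 0.10920754] col [0.51452546 0.20089234] outward 245.96112170088054 0.10039185595730013
(70, 354) 0.04566935756854734 205.72904703821138
(80, 357) 0.04275755253710786 205.3708629350551
```

move_arm --plan '[-0.01,0.01,-0.5,0,0,0,-0.01,0.01,-1.0,0,0,0,-0.01,0.01,-1.35,0,0,0,-0.01,0.01,-1.58,0,0,0,-0.01,0.01,-1.58,0,0,0,-0.01,0.01,-1.58,0,0,0]'

```text
time_s: 2.75
eef_pos: [0.4742, 0.1097, 0.1219]
eef_rot: [0.001, 0.355, 0.935, 0.0]
wrist_force: [-0.2, 0.4, -1.0]
opening: 0.997
grasp_force: 0.0
```

move_arm --plan '[0,0,0,0,0,0,0,0,0,0,0,0,0,0,0,0,0,0,0,0,0,0,0,0,0,0,0,0,0,0,0,0,0,0,0,0]' --grip 38

```text
time_s: 3.5
eef_pos: [0.474, 0.1095, 0.1217]
eef_rot: [0.001, 0.355, 0.935, 0.0]
wrist_force: [-0.5, -1.0, 6.0]
opening: 0.474
grasp_force: 60.8
```

Gripped (40.5 mm, 61 N, low side forces). Twisting +0.70 rad.

move_arm --plan '[0,0,0,0,0,0.09,0,0,0,0,0,0.18,0,0,0,0,0,0.27,0,0,0,0,0,0.36,0,0,0,0,0,0.45,0,0,0,0,0,0.54,0,0,0,0,0,0.63,0,0,0,0,0,0.7,0,0,0,0,0,0.7,0,0,0,0,0,0.7]'

```text
time_s: 4.75
eef_pos: [0.4741, 0.1093, 0.1217]
eef_rot: [0.001, 0.014, 1.0, -0.0]
wrist_force: [-0.4, -2.8, 6.2]
opening: 0.477
grasp_force: 60.9
```

Run:
```python
from h import *
import pickle
c=cam("wrist"); pickle.dump(c,open("w4.pkl","wb")); o=ctrl.get_obs(); print(o["eef_pos"],o["wrist_force"],o["torque"],np.degrees(2*np.arctan2(o["eef_rot"][2],o["eef_rot"][1]))-90)
save(c,"w4.png",None,1.5)
```

```text
[0.47416868 0.10925622 0.12168713] [-1.82357055 -2.6195132   6.89227319] [-0.54441934  0.02645279 -0.02899998] 88.43888895387406
```

View pics/w4.png

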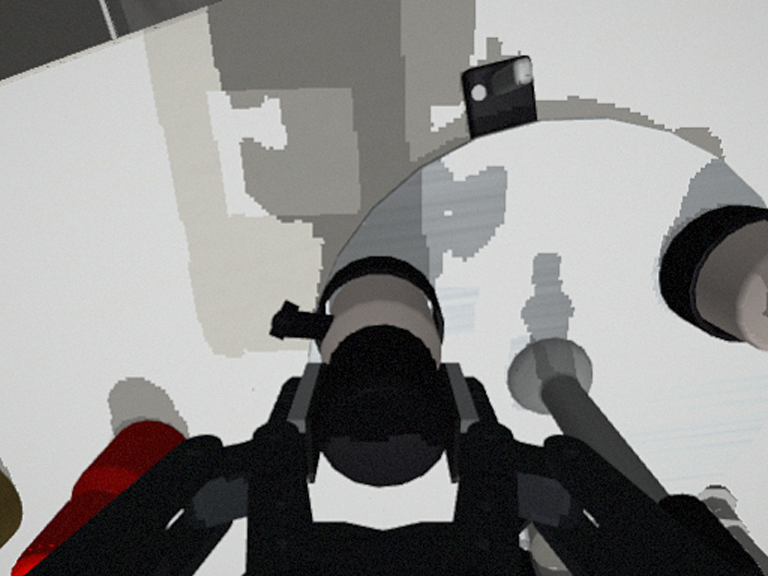

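The picture shows the jar held between the pads, the spout pointing left with its mouth at (274,318), the column foot at (550,376) and the pointer blade's top near (522,70). The jar followed the twist. Measuring the angles:

Run:
```python
from h import *
import pickle
c=pickle.load(open("w4.pkl","rb")); T=np.array([.4742,.1093])
for dz in (0,.004):
    c["o"][2]+=dz
    P=lambda u,v,z:at(c,(u/1.5,v/1.5),z)[:2]
    ang=lambda d:"%.1f deg r %.4f"%(np.degrees(np.arctan2(d[1],d[0]))%360,np.hypot(*d))
    col=P(550,376,.036); J=P(382,432,.134)
    print("col",col,"cap top",J)
    for n,q in (("TCP",T),("cap",J)):
        print(n,"outward",ang(q-col),"spout",[ang(P(*t,.089)-q) for t in ((273,318),(280,320))])
    print("pointer",[ang(P(*t,z)-col) for t,z in (((522,70),.047),((516,72),.049),((480,93),.012))])
    pr=proj(c,[(T[0],T[1],.089)])*1.5; print(pr, proj(c,[(T[0]+.046*np.cos(a),T[1]+.046*np.sin(a),.089) for a in np.radians((242,246,250))])*1.5)
```

```text
col [0.51241293 0.20004739] cap top [0.47286868 0.11021853]
TCP outward 247.2 deg r 0.0985 spout ['242.7 deg r 0.0457', '242.1 deg r 0.0430']
cap outward 246.2 deg r 0.0981 spout ['244.7 deg r 0.0460', '244.3 deg r 0.0432']
pointer ['191.4 deg r 0.1514', '192.6 deg r 0.1511', '195.4 deg r 0.1488']
[[379.94157562 364.1608737 ]] [[272.85844673 316.56725578]
 [270.03826601 323.56515092]
 [267.80071977 330.68623782]]
col [0.51475734 0.20172303] cap top [0.47585872 0.11013429]
TCP outward 246.3 deg r 0.1009 spout ['245.1 deg r 0.0460', '244.7 deg r 0.0432']
cap outward 247.0 deg r 0.0995 spout ['243.7 deg r 0.0475', '243.3 deg r 0.0447']
pointer ['191.4 deg r 0.1543', '192.6 deg r 0.1540', '195.4 deg r 0.1516']
[[379.99808576 359.44503359]] [[275.2701969  312.71416753]
 [272.49816991 319.58054155]
 [270.2951794  326.56955455]]
```

About 2° short of outward, so I'll add 0.03 rad, then release and rise.

move_arm --plan '[0,0,0,0,0,0.03,0,0,0,0,0,0.03,0,0,0,0,0,0.03]'

```text
time_s: 5.18
eef_pos: [0.4743, 0.1091, 0.1217]
eef_rot: [0.001, -0.001, 1.0, -0.001]
wrist_force: [-0.1, -3.5, 6.3]
opening: 0.47
grasp_force: 60.8
```

move_arm --plan '[0,0,0,0,0,0,0,0,0,0,0,0,0,0,0,0,0,0,0,0,0,0,0,0,0,0,0.3,0,0,0,0,0,0.9,0,0,0,0,0,1.6,0,0,0,0,0,2.2,0,0,0,0,0,2.2,0,0,0,0,0,2.2,0,0,0]' --grip 85

```text
time_s: 6.42
eef_pos: [0.4732, 0.1097, 0.2309]
eef_rot: [-0.0, -0.002, 1.0, -0.0]
wrist_force: [-0.3, -1.1, 0.5]
opening: 0.994
grasp_force: 0.0
```

Run:
```python
from h import *
import pickle
c=cam("wrist"); pickle.dump(c,open("w5.pkl","wb")); o=ctrl.get_obs(); print(o["time_s"],o["eef_pos"],o["wrist_force"],np.degrees(2*np.arctan2(o["eef_rot"][2],o["eef_rot"][1]))-90)
save(c,"w5.png",(150,30,400,260),2.6)
```

```text
6.475 [0.47282946 0.10967936 0.2302562 ] [-0.35330025  0.58273714 -0.21422947] 90.24111116731234
```

View pics/w5.png

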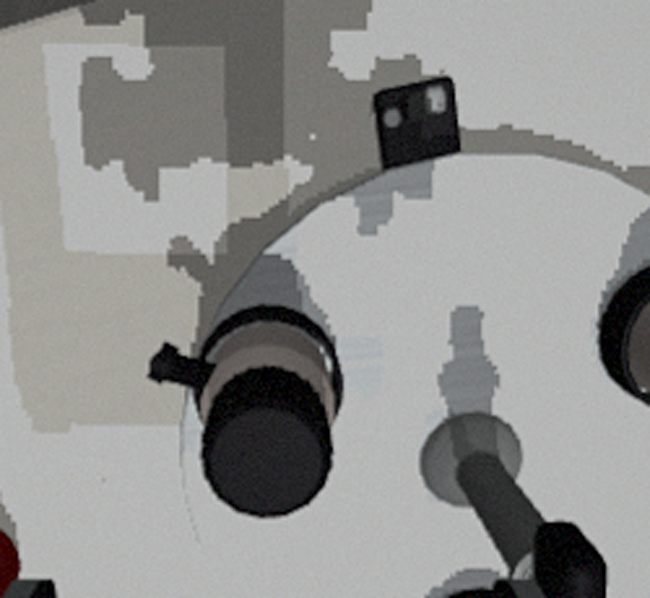

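The jar stands in its seat. In this crop: cap-top centre (267,455), spout mouth (152,365), column foot (471,459), blade top (437,98). Measuring again:

Run:
```python
from h import *
import pickle
c=pickle.load(open("w5.pkl","rb"))
for dz in (0,.004):
    c["o"][2]+=dz
    P=lambda u,v,z:at(c,(150+u/2.6,30+v/2.6),z)[:2]
    ang=lambda d:"%.1f deg r %.4f"%(np.degrees(np.arctan2(d[1],d[0]))%360,np.hypot(*d))
    col=P(471,459,.036); J=P(267.5,455,.134)
    print("col",col,"cap top",J,"outward",ang(J-col),"spout",[ang(P(*t,.089)-J) for t in ((150,364),(158,365))])
    print("pointer",[ang(P(*t,z)-col) for t,z in (((437,98),.047),((434,92),.049),((418,123),.012))])
    pr=[tuple(((proj(c,[x])[0]-[150,30])*2.6).round()) for x in ((J[0],J[1],.034),)]; print(pr)
```

```text
col [0.51251695 0.20021552] cap top [0.47352653 0.10907782] outward 246.8 deg r 0.0991 spout ['247.6 deg r 0.0461', '246.6 deg r 0.0433']
pointer ['191.0 deg r 0.1512', '191.5 deg r 0.1534', '191.6 deg r 0.1446']
[(np.float64(269.0), np.float64(373.0))]
col [0.51406753 0.20134665] cap top [0.47505893 0.10905679] outward 247.1 deg r 0.1002 spout ['247.3 deg r 0.0469', '246.3 deg r 0.0441']
pointer ['191.0 deg r 0.1531', '191.5 deg r 0.1553', '191.6 deg r 0.1464']
[(np.float64(269.0), np.float64(374.0))]
```

The spout is outward within about 0.5°. Now to the handle: axis (0.5135, 0.2005), jaw line +6.3°.

move_arm --plan '[0.27,0.61,0,0,0,0.037,0.54,1.22,0,0,0,0.075,0.8,1.82,0,0,0,0.11,0.8,1.82,0,0,0,0.11,0.8,1.82,-0.5,0,0,0.11,0.8,1.82,-1.0,0,0,0.11,0.8,1.82,-1.35,0,0,0.11,0.8,1.82,-1.35,0,0,0.11,0.8,1.82,-1.35,0,0,0.11]'

```text
time_s: 7.6
eef_pos: [0.514, 0.2005, 0.1642]
eef_rot: [0.0, -0.057, 0.998, 0.0]
wrist_force: [-0.1, 0.7, -0.1]
opening: 0.996
grasp_force: 0.0
```

move_arm --plan '[0,0,0,0,0,0,0,0,0,0,0,0,0,0,0,0,0,0,0,0,0,0,0,0,0,0,0,0,0,0,0,0,0,0,0,0,0,0,0,0,0,0,0,0,0,0,0,0]' --grip 8

```text
time_s: 8.6
eef_pos: [0.5137, 0.1993, 0.1639]
eef_rot: [0.0, -0.057, 0.998, -0.001]
wrist_force: [-1.4, -6.1, 3.8]
opening: 0.149
grasp_force: 60.1
```

Run:
```python
from h import *
o=ctrl.get_obs(); print(o["time_s"],o["eef_pos"],o["wrist_force"],o["torque"],o["opening"]*85.4,o["q"],np.degrees(2*np.arctan2(o["eef_rot"][2],o["eef_rot"][1]))-90)
```

```text
8.6 [0.51373825 0.19931885 0.16393907] [-1.36763169 -6.08788278  3.78545464] [-0.77736707  0.21356119  0.04340256] 12.765956943048732 [ 0.15600727  0.22190271  1.74348037 -0.00261213  1.17643851 -1.52780662] 96.53294875456626
```

Handle gripped with low forces. Turning clockwise, most of the way first.

move_arm --plan '[0,-0.02,0,0,0,-0.05,0,-0.02,0,0,0,-0.14,0,-0.02,0,0,0,-0.25,0,-0.02,0,0,0,-0.36,0,-0.02,0,0,0,-0.47,0,-0.02,0,0,0,-0.58,0,-0.02,0,0,0,-0.69,0,-0.02,0,0,0,-0.8,0,-0.02,0,0,0,-0.88,0,-0.02,0,0,0,-0.92]'

```text
time_s: 9.85
eef_pos: [0.5137, 0.199, 0.1639]
eef_rot: [0.0, 0.393, 0.92, -0.001]
wrist_force: [-1.3, -4.2, 2.8]
opening: 0.148
grasp_force: 60.1
```

move_arm --plan '[0,0,0,0,0,-0.03,0,0,0,0,0,-0.05,0,0,0,0,0,-0.05,0,0,0,0,0,-0.05,0,0,0,0,0,-0.05]'

```text
time_s: 10.48
eef_pos: [0.5137, 0.199, 0.1639]
eef_rot: [0.0, 0.415, 0.91, -0.0]
wrist_force: [-2.1, -5.9, 4.8]
opening: 0.149
grasp_force: 60.3
```

Run:
```python
from h import *
import pickle
W=cam("wrist"); C=cam("scene"); S=cam("side"); pickle.dump((W,C,S),open("f.pkl","wb"))
o=ctrl.get_obs(); print(o["time_s"],o["eef_pos"],o["wrist_force"],o["torque"],np.degrees(2*np.arctan2(o["eef_rot"][2],o["eef_rot"][1]))-90)
r=lambda im,s:cv2.resize(np.ascontiguousarray(im[:,:,::-1]),None,fx=s,fy=s,interpolation=cv2.INTER_CUBIC)
a=r(W["pixels"],1.0); a=a[0:384,0:512]
b=r(C["pixels"][155:255,170:285],2.5); d=r(S["pixels"][150:240,200:315],2.5)
A=r(W["pixels"],800/512.)  # wrist full top part
top=A[0:370]; bot=np.zeros((230,800,3),np.uint8)
b=cv2.resize(C["pixels"][175:255,180:280,::-1],None,fx=2.87,fy=2.87,interpolation=cv2.INTER_CUBIC); d=cv2.resize(S["pixels"][165:230,203:303,::-1],None,fx=3.5,fy=3.5,interpolation=cv2.INTER_CUBIC)
bot[:b.shape[0],:b.shape[1]]=b[:230]; bot[:d.shape[0],400:400+d.shape[1]]=d[:230]
cv2.imwrite("pics/f.png",np.vstack([top,bot]))
```

```text
10.625 [0.51368363 0.19902655 0.16395272] [-1.77733009 -4.8972284   5.02544819] [-0.7279903   0.29940932  0.00502004] 40.95075634631442
```

View pics/f.png

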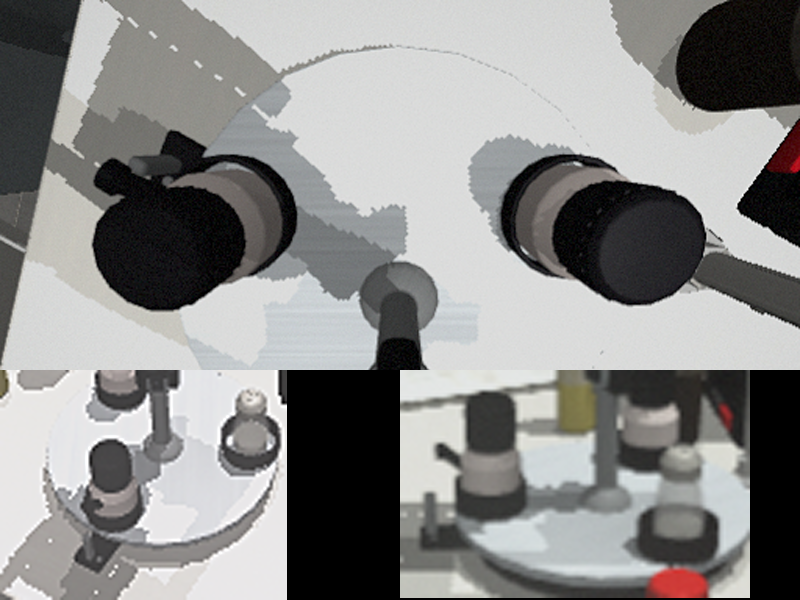

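The final view shows the spouted jar upright at the pointer: wrist cap top about (168,235), spout mouth about (103,176), blade top end about (135,167), column foot (398,297). The scene and side crops also show spout and blade in line. The residual angle by numbers:

Run:
```python
from h import *
import pickle
w,C,S=pickle.load(open("f.pkl","rb")); k=1.5625
for dz in (0,.004):
    w["o"][2]+=dz
    P=lambda u,v,z:at(w,(u/k,v/k),z)[:2]
    ang=lambda d:"%.1f r %.4f"%(np.degrees(np.arctan2(d[1],d[0]))%360,np.hypot(*d))
    col=P(398.5,297,.036); J=P(169,236,.134); L=P(631,231,.134); ax=np.array([.5137,.1995])
    print("col",col,"J",J)
    for o in (col,ax): print("jar",ang(J-o),"plain",ang(L-o),"pointer",[ang(P(*t,.049)-o) for t in ((134,165),(136,172))],"mouth",[ang(P(*t,.089)-o) for t in ((103,176),(110,178))])
    print("spout dir",[ang(P(*t,.089)-J) for t in ((103,176),(110,178),(100,170))])
    # model overlay prediction for front angles
    for a in (189.5,191,192.5):
        t=np.radians(a); u=np.array([np.cos(t),np.sin(t)]); print(a,[ (proj(w,[(*(ax+u*r),z)])[0]*k).round().tolist() for r,z in ((.1,.134),(.146,.089),(.152,.049))])
s=lambda u,v:(203+(u-400)/3.5,165+(v-370)/3.5)
b=at(S,s(429,493),.049)[:2]; j=at(S,s(491,400),.134)[:2]; m=at(S,s(438,450),.089)[:2]
for n,q in (("blade",b),("jar",j),("mouth",m)): print("side",n,q,ang(q-ax))
```

```text
col [0.51244057 0.20161638] J [0.41854704 0.19117006]
jar 186.3 r 0.0945 plain 76.3 r 0.0960 pointer ['191.9 r 0.1517', '193.0 r 0.1497'] mouth ['191.3 r 0.1429', '191.1 r 0.1401']
jar 185.0 r 0.0955 plain 77.3 r 0.0978 pointer ['191.0 r 0.1525', '192.1 r 0.1505'] mouth ['190.4 r 0.1437', '190.1 r 0.1409']
spout dir ['200.9 r 0.0494', '200.6 r 0.0466', '198.6 r 0.0510']
189.5 [[148.0, 247.0], [100.0, 168.0], [138.0, 158.0]]
191 [[145.0, 254.0], [97.0, 176.0], [135.0, 165.0]]
192.5 [[142.0, 260.0], [94.0, 185.0], [132.0, 173.0]]
col [0.51329879 0.20063067] J [0.41750189 0.18928065]
jar 186.8 r 0.0965 plain 75.9 r 0.0980 pointer ['191.9 r 0.1542', '193.0 r 0.1522'] mouth ['191.4 r 0.1456', '191.2 r 0.1427']
jar 186.1 r 0.0967 plain 76.3 r 0.0990 pointer ['191.5 r 0.1543', '192.5 r 0.1523'] mouth ['191.0 r 0.1458', '190.7 r 0.1429']
spout dir ['200.5 r 0.0501', '200.2 r 0.0471', '198.2 r 0.0517']
189.5 [[153.0, 245.0], [105.0, 168.0], [142.0, 158.0]]
191 [[151.0, 251.0], [102.0, 176.0], [139.0, 165.0]]
192.5 [[148.0, 258.0], [100.0, 184.0], [137.0, 172.0]]
side blade [0.36529447 0.16577173] 192.8 r 0.1522
side jar [0.41900717 0.17436244] 194.9 r 0.0980
side mouth [0.37414741 0.16758315] 192.9 r 0.1432
```

Mouth and pointer agree to about 0.3° (wrist 191.0° against 191.3°, side 192.9° against 192.8°). Using the gripper's rotation, the jar comes out at 191.3°. The rough cap reading gave 186°, because I took in part of the cap's side; with the correct radius the centre is about (153,252), matching the prediction for 191°. The arm is at rest with the handle gripped, so I'm handing in.

```bash
python3 -c "
from bench import ctrl
o=ctrl.get_obs(); print(o['dq'].round(3),o['grasp_force'],o['opening']); print(ctrl.hand_in())"
```

```text
[-0.    -0.001 -0.001  0.001  0.002  0.001] 60.317591428756714 0.15256438539731842
the job is handed in; nothing more can be done
None
```

I handed the job in at about 10.6 s: the spouted jar's spout points straight outward and the jar stands at the front pointer, both within about 1° by camera measurement, while the gripper still holds the centre handle.

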